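Lock out the bench isolator

TASK

Lock out the grey isolator box: slide its orange switch ridge over the click from the red mark fully to the white mark, then shut the yellow guard over it. Then pick up the red-handled lockout snap hook, press its brass gate against one leg of the steel eye until the leg passes in and the gate springs shut behind it, and let go. Leave the reel, bottle, circuit board and mug where they are.

Things in the scene. Friction and masses are not known exactly. Their poses are not given: they have to be found in the camera images.
- isolator: Grey isolator box fixed to the desk. Origin on the desk; in its own frame the box reaches x -95 to +60 mm, y -75 to +75 mm; its -x side faces the robot, z is up. Main top 40 mm high; raised front deck (x -95 to -35 mm) 52 mm high, with the steel eye on it. The switch is at x = +5 mm: red mark toward -y, white mark toward +y.
- switch (a joint): Slide switch on the box's main body, in m: 0 at the red mark (on), 0.014 at the white mark (off); it moves along the box's +y. Over-centre detent at 0.007: about 4 N are needed to cross it, then it snaps to the other end, where there is a hard stop.
- switch_ridge (a point): Top centre of the orange switch ridge: 4 mm thick along its travel (box y), 14 mm wide along box x, stands 6 mm above the flat top around it; this point is 46 mm above the desk. The top around it is flat and free for 35 mm or more while the guard is open.
- guard (a joint): Hinge angle of the yellow guard in rad: 0 shut over the switch, 1.57 upright, 2.0 fully open (leaning away from the robot). Stiff hinge (0.07 N m): it stays where it is left. Starts open.
- guard_hinge (a point): Middle of the guard's hinge line, which runs along box y: in the box frame at x = +54 mm, y = 0, z = 46 mm.
- guard_top (a point): On the guard's outer face, 70 mm from the hinge; faces up when shut, then 55 mm above the desk. Guard: yellow cover 84 mm wide along the hinge (y -42 to +42 mm), reaching 88 mm from the hinge, then a steel tongue 30 mm wide to 150 mm from the hinge (about 190 mm above the desk while open), slotted to go over the eye; tongue top 57 mm above the desk when shut.
- hook: Loose lockout snap hook lying flat on the desk, about 0.11 kg, 109 mm long, 40 mm wide. Origin: underside, middle of the red handle; own x points along it to the mouth, z up. Red handle: x -32 to +28 mm, 22 mm wide, 16 mm high (grip across the width at x about 0). Two steel prongs, 1 to 13 mm high, reach from x = 28 to 76 mm at y 12 to 20 and -12 to -20 mm.
- gate (a joint): Angle of the brass gate in rad: 0 shut, grows to 1.4 as it is pushed inwards (it cannot swing outwards); a spring shuts it (about 2 N at its middle). Bar 6 mm thick across the mouth at hook x = 65 to 71 mm, pivot at x = 68, y = +16 mm, free end y = -10 mm. The open mouth in front of it is y = -9 to +12 mm.
- hook_mouth (a point): Middle of the throat between the prongs, at x = 50, y = 0, z = 7 mm of the hook. The throat is 24 mm wide, its bottom at hook x = 32 mm. An 8 mm leg pushed in at y about 0 has passed the gate when its axis is at hook x of about 41 mm, and meets the bottom at 36 mm.
- eye_far (a point): Axis of the eye's leg farther from the robot, 66 mm above the desk, in the free middle of the eye over the shut guard's tongue. The eye is a staple of 8 mm round steel bar in the box's x-z plane at y = 0: upright legs at box x = -42 (this one) and -76 mm, joined by a cross bar, underside 88 mm and top 96 mm above the desk.
- eye_near (a point): Axis of the eye's leg nearer the robot (box x = -76 mm), 66 mm above the desk.
- solder_reel: Bystander: reel of solder, 62 mm across, 42 mm high, standing on the desk; origin under its centre.
- flux_bottle: Bystander: small yellow bottle, 34 mm across, 109 mm high; origin under its centre.
- board_b: Bystander: small green circuit board, 45 x 58 x 26 mm; origin under its centre.
- mug: Bystander: white dotted mug, 82 mm across, 91 mm high; origin under its centre.
Not all that is in view belongs to the job. Of the things that look like the hook, take the one that is farthest to the robot's left at the start.

How it is judged:
By the outcome, as a careful person would: the job done as asked, in the order asked, and still so for the second after the job is handed in, with the robot touching nothing.
It also fails if it takes over 66 s, if anything falls off the work surface, if the arm or the gripper's body presses on something with over 40 N, if the wrist force passes 120 N, or if a joint passes its speed limit or range.

ROBOT

A 7-joint arm with a two-finger parallel gripper is mounted at the origin on a cart in front of the work surface, level with it; the furniture and walls round the work are solid. World frame = base frame: x ahead of the robot, y to its left, z up, the work surface at z = 0. Lengths are in m, angles in degrees, forces in N, time in s.
With the tool pointing down it reaches from about 0.425 to 0.875 m from the base axis. Payload 4.7 kg.
Tool frame: the origin (TCP) lies at the very end of the fingers, on their centre line; the grasp point (between the pads) lies 19 mm behind it; z points along the fingers, y is the line along which they close (so a half turn about z gives the same grasp; the last joint's range is limited). The gripper opens to 87 mm and grips with 3 to 60 N. Pads are 19 mm wide; open, the fingers measure 117 mm over their backs; the gripper's body (75 mm by 190 mm) begins 51 mm behind the grasp point.
Start: joints at [76.553, 18.392, -4.016, 83.108, 1.295, 78.541, -3.26], TCP at [0.16, -0.63, 0.199] pointing down, gripper open.
Joint ranges: [-163.93, 163.93], [-17.29, 119.83], [-79.2, 71.16], [3.27, 140.29], [-89.18, 269.18], [5.43, 117.66], [-154.24, 154.24]. Speed limits (degrees/s): [147.25, 147.25, 180, 180, 180, 180, 180].

INTERFACE

Orientations are given as [roll, pitch, yaw] about the fixed x, y, z axes, in that order (R = Rz(yaw) Ry(pitch) Rx(roll)).
In Python, from cell import get_obs, read_camera, sign_off, silhouettes gives the robot as it stands.
- The arm moves only by the tool play_rows, never from a script. Its argument "steps" is a list that holds one entry, the list of rows, each a list of 7 numbers: the shift along the tool's x, y, z in m, then the turn, a rotation vector about the tool's x, y, z in rad, then the finger opening in m, from 0 to 0.087. A call has 1 to 12 rows; each row shifts and turns the commanded pose from where the row before left it, along the tool's axes as they then stand; what a row does not reach is not made up. A row lasts 1/10 s, in which the tool goes at most 50 mm and 8.59 degrees, less where a joint would pass 70% of its speed; a pose out of reach is approached as far as the arm can. A call is refused whole if a number of a shift passes 0.05 or a number of a turn 0.15, either way. A call with a gripper value outside its range is refused whole. The fingers move at their own pace and stop on an object; "force" is the grip in N (left out, the last holds). Time passes only in rows, so rows that do not move let the fingers close. It gives the time, the measured TCP pose, the force, the opening and the grip force at its end, in the units of the state.
- get_obs(): the state, without advancing time (a new reading comes with each control period).
- read_camera(name): name is "scene" or "top" or "wrist"; returns a dict with "frame" (384x512x3 uint8, red, green, blue), "intrinsics" (3x3 intrinsics, pixels), "view" (4x4, takes a point from world to camera coordinates). Camera axes: x right, y up, looking along -z (the intrinsics and any distortion apply to the point x, -y, -z); pixel columns grow to the right and rows downward; lengths in m; the calibration is good to about 2 mm. The wrist camera is an equidistant fisheye: a pixel r from the principal point sees the ray r / f radians off the axis. A picture is of the moment at which its call begins. There is no depth.
- sign_off(): hands the job in; it is judged then, once.
Trained networks look in the newest picture that a camera, given by its name, has taken for a name from the list of things; names that differ only in an ending like _2 or _b are one class to them, and where a whole thing is asked for, a point or a joint stands for the part that bears it (a point fixed in the world has none). Each returns a list of dicts, best first, with "p" (0 to 1); they miss things now and then, are a little off and sometimes report something else, mostly with a low value. They report only what shows in the picture. A call takes as long as a camera call. They do not tell look-alikes from the thing itself.
- silhouettes(camera, name): "pixels" (384x512 bool, what is visible of it) and "extent" ([left, top, right, bottom] in pixels, round what is visible of it).
The state is a dict: "time_s": time; "qpos": joint angles; "joint_velocities": joint speeds; "effort": joint torques, N m; "tool_pos": TCP position; "tool_rot": TCP orientation; "force": force on the tool from outside, world axes, zero at the start; "wrist_torque": the same for the moment, N m; "grip_width": finger opening in m; "grasp_force": force on a finger pad.
Only numpy, scipy, OpenCV 4.12 (cv2) and the standard library are available. Lean on these libraries where they do the work, as an engineer would, in place of code of your own. Each camera call takes 0.05 s, during which the arm holds its last target. There are 200 camera calls.

## Working session

There is one attempt and no reset: what is moved stays moved. The work goes in short steps, Python scripts to look and compute and a tool call to move; the robot and the scene stay as the last step left them, time stands still between calls to the robot, and variables do not carry over. Pictures are saved under pics/ and viewed, at most 10 in all, crops included, and the job is handed in when it is done.

Besides the shell and the picture viewer there is one more tool, called after "Emit:" as name(argument=value, ...) on one line, values as JSON. play_rows: Moves the arm, as the interface text tells. Its arguments: {"type":"object","properties":{"steps":{"type":"array","items":{"type":"array","items":{"type":"array","items":{"type":"number"}}}},"force":{"type":"number"}},"required":["steps"]}

```bash
mkdir -p pics; ls; python3 - <<'E'
from cell import *
import cv2,numpy as np
o=get_obs();print({k:np.round(v,3) for k,v in o.items()})
for c in("scene","top"):
    r=read_camera(c);cv2.imwrite(f"pics/{c}0.png",cv2.resize(r["frame"][:,:,::-1],None,fx=1.5,fy=1.5));print(c,r["intrinsics"].tolist(),np.round(r["view"],4).tolist())
    for n in("isolator","hook","guard","switch_ridge","solder_reel","flux_bottle","board_b","mug","eye_far","gate"):
        for d in silhouettes(c,n): print(c,n,round(d["p"],2),d["extent"],int(d["pixels"].sum()))
E
```

```text
pics
{'time_s': np.float64(0.0), 'qpos': array([76.553, 18.441, -4.016, 83.178,  1.295, 78.542, -3.26 ]), 'joint_velocities': array([-0.059,  0.09 , -0.032, -0.097,  0.033, -0.129, -0.007]), 'effort': array([ 0.0000e+00, -4.9128e+01, -4.0400e-01, -3.1252e+01, -6.4000e-02,
        4.4000e-02,  0.0000e+00]), 'tool_pos': array([ 0.16 , -0.629,  0.198]), 'tool_rot': array([-1.79885e+02,  6.00000e-03,  1.42570e+01]), 'force': array([-1.324, -0.681, -0.032]), 'wrist_torque': array([ 0.066, -0.017,  0.044]), 'grasp_force': np.float64(0.0), 'grip_width': np.float64(0.087)}
scene [[394.6933245013946, 0.0, 246.8380176952443], [0.0, 394.6933245013946, 193.94039489515865], [0.0, 0.0, 1.0]] [[0.85, -0.5266, -0.0096, -0.5564], [0.2687, 0.4178, 0.8679, -0.1411], [-0.4531, -0.7403, 0.4966, -1.0566], [0.0, 0.0, 0.0, 1.0]]
scene isolator 0.69 [208.7, 192.0, 298.9, 271.3] 3169
scene guard 0.6 [273.1, 191.7, 298.5, 248.8] 389
scene switch_ridge 0.37 [277.3, 178.8, 292.3, 206.3] 260
scene solder_reel 0.63 [325.1, 232.6, 347.6, 259.5] 568
scene flux_bottle 0.66 [280.9, 177.9, 291.6, 204.4] 243
scene mug 0.98 [294.8, 277.4, 355.5, 335.3] 2494
scene eye_far 0.58 [211.1, 191.7, 298.3, 275.0] 3157
top [[405.7257614299089, 0.0, 254.41125261179565], [0.0, 405.7257614299089, 200.54682259660416], [0.0, 0.0, 1.0]] [[-0.0284, -0.9994, -0.0188, -0.1187], [0.9955, -0.03, 0.0899, -0.563], [-0.0904, -0.0161, 0.9958, -1.2805], [0.0, 0.0, 0.0, 1.0]]
top isolator 0.59 [280.5, 194.0, 350.8, 262.8] 2762
top hook 0.77 [183.5, 219.8, 203.9, 252.9] 217
top hook 0.7 [234.0, 209.5, 246.3, 249.1] 231
top switch_ridge 0.34 [118.9, 228.8, 138.3, 244.9] 256
top solder_reel 0.76 [342.3, 158.7, 359.0, 178.9] 333
top flux_bottle 0.26 [277.5, 192.5, 353.4, 264.4] 2900
top board_b 0.56 [117.9, 227.7, 138.5, 246.9] 239
top board_b 0.49 [323.5, 193.7, 352.2, 217.4] 471
top mug 0.88 [389.8, 205.4, 426.2, 236.8] 774
top eye_far 0.58 [279.2, 192.8, 349.6, 264.8] 2855
```

View pics/scene0.png

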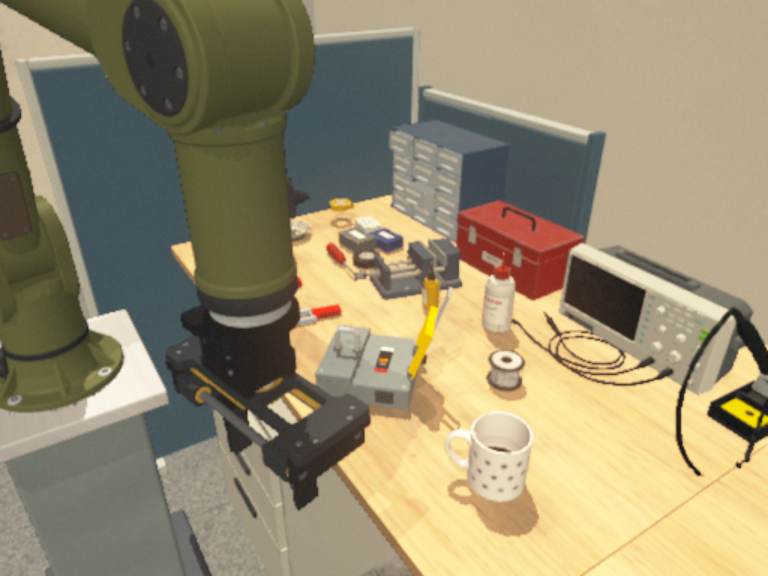

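View pics/top0.png

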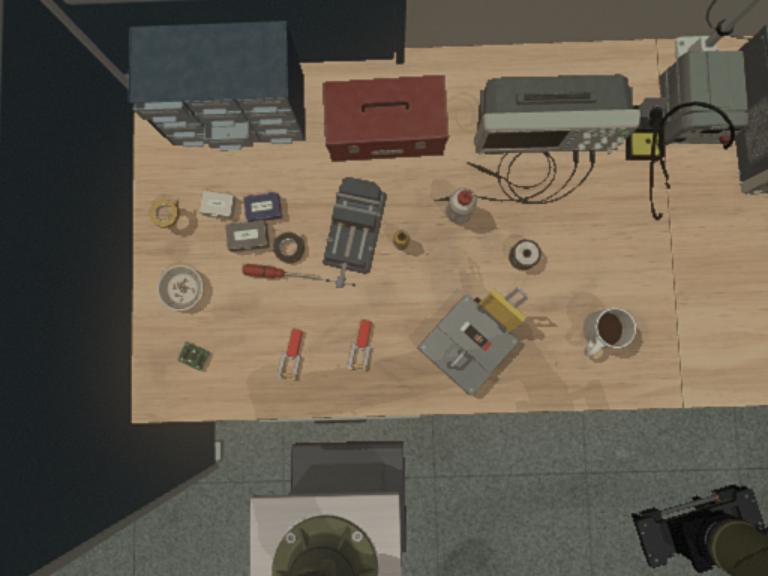

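The scene shows the arm at right, the box at px (370,365) with the guard leaning away, and two red-handled hooks behind it. In the top view (x1.5) the box is at (470,343), the eye at (457,357), the switch at (476,336) and the hooks at (290,353) and (361,345). The left one, at (290,353), is the target, with its mouth toward the robot.

```bash
cat > h.py <<'E'
import numpy as np,cv2
from scipy.spatial.transform import Rotation as R
from cell import *
def proj(r,P,fish=False):
    P=np.atleast_2d(P);V=np.array(r["view"]);K=np.array(r["intrinsics"])
    c=P@V[:3,:3].T+V[:3,3];c=c*[1,-1,-1]
    if fish:
        rho=np.hypot(c[:,0],c[:,1]);s=np.arctan2(rho,c[:,2])/np.maximum(rho,1e-9);u=c[:,:2]*s[:,None]
    else: u=c[:,:2]/c[:,2:]
    return u*[K[0,0],K[1,1]]+K[:2,2]
def back(r,px,z,fish=False):
    V=np.array(r["view"]);K=np.array(r["intrinsics"])
    u=(np.atleast_2d(px)-K[:2,2])/[K[0,0],K[1,1]]
    if fish:
        t=np.linalg.norm(u,axis=1,keepdims=True);d=np.c_[u*np.sin(t)/np.maximum(t,1e-9),np.cos(t)]
    else: d=np.c_[u,np.ones(len(u))]
    d=(d*[1,-1,-1])@V[:3,:3];o=-V[:3,:3].T@V[:3,3]
    return o+d*((z-o[2])/d[:,2])[:,None]
def box2w(pose,P):
    x,y,a=pose;P=np.atleast_2d(np.array(P,float));c,s=np.cos(a),np.sin(a)
    return np.c_[x+c*P[:,0]-s*P[:,1],y+s*P[:,0]+c*P[:,1],P[:,2]]
def down(yaw): return R.from_euler("xyz",[180,0,yaw],degrees=True)
def rel(p,rot,v=.045,w=.13,o=None):
    "rows from measured pose to target"
    o=o or get_obs();p0=o["tool_pos"];r0=R.from_euler("xyz",o["tool_rot"],degrees=True)
    d=r0.inv().apply(np.array(p)-p0);rv=(r0.inv()*rot).as_rotvec()
    n=int(max(1,np.ceil(np.linalg.norm(d)/v),np.ceil(np.linalg.norm(rv)/w)))
    print("tool shift",np.round(d,4),"rotvec",np.round(rv,4),"rows",n,"first-frame per row (pure)",np.round(d/n,4),np.round(rv/n,4))
E
python3 - <<'E'
from h import *
r=read_camera("top")
for n,p,z in[("eye",(457,348),.09),("sw",(476,336),.046),("boxtopcorner L",(419,345),.045),("near",(472,393),.052),("right",(522,341),.04),("hookL handle",(293,343),.016),("hookL mouth",(288,376),.01),("hookR",(363,335),.016)]:
    print(n,np.round(back(r,np.array(p)/1.5,z),3))
c=r["frame"][185:270,175:360,::-1];cv2.imwrite("pics/c1.png",cv2.resize(c,None,fx=4.3,fy=4.3,interpolation=cv2.INTER_CUBIC))
E
```

```text
eye [[ 0.453 -0.285  0.09 ]]
sw [[ 0.478 -0.331  0.046]]
boxtopcorner L [[ 0.462 -0.211  0.045]]
near [[ 0.36  -0.317  0.052]]
right [[ 0.464 -0.427  0.04 ]]
hookL handle [[0.475 0.058 0.016]]
hookL mouth [[0.404 0.071 0.01 ]]
hookR [[ 0.488 -0.093  0.016]]
```

View pics/c1.png

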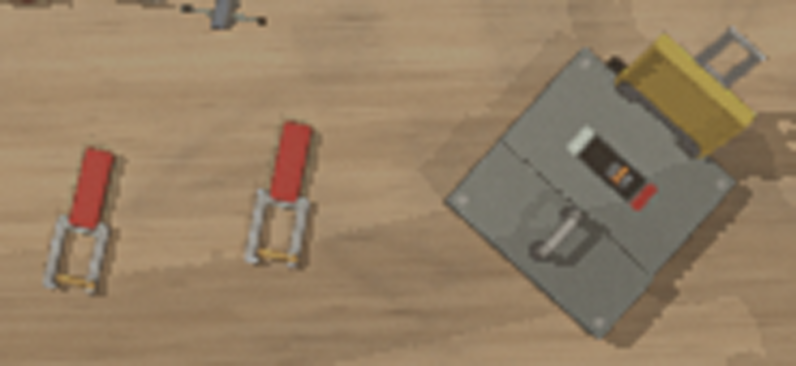

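The crop shows the target hook's handle centred at (92,188) and its gate at (75,282). The box top corners are (445,200), (598,337), (738,183) and (586,48), and the switch ridge is near the red mark at (620,175).

```bash
python3 - <<'E'
from h import *
from scipy.optimize import least_squares as ls
r=read_camera("top")
f=lambda p:np.array(p)/4.3+[175,185]-.38
B=[(-.095,.075,.052),(-.095,-.075,.052),(.06,-.075,.04),(.06,.075,.04),(-.035,.075,.052),(-.080,0,.096),(-.038,0,.096)]
px=f([(445,200),(598,337),(738,183),(586,48),(503,140),(537,252),(574,213)])
s=ls(lambda x:(proj(r,box2w(x,B))-px).ravel(),[.45,-.32,-.8]);print("box",s.x,np.degrees(s.x[2]),np.round(s.fun.reshape(-1,2),1).tolist())
H=[(-.032,.011,.016),(-.032,-.011,.016),(.028,.011,.016),(.028,-.011,.016),(.076,-.016,.013),(.076,.016,.013)]
ph=f([(115,155),(85,148),(97,228),(70,220),(52,288),(98,293)])
s=ls(lambda x:(proj(r,box2w(x,H))-ph).ravel(),[.475,.06,3]);print("hook",s.x,np.degrees(s.x[2]),np.round(s.fun.reshape(-1,2),1).tolist())
print(np.round(box2w(s.x,[(0,0,0),(.068,0,.007)]),4))
E
```

```text
box [ 0.47462017 -0.32571339 -0.77924462] -44.64742773047559 [[-0.4, -0.3], [-0.4, 1.0], [-0.1, 0.2], [-0.2, -0.7], [-0.9, -0.4], [0.5, 0.8], [1.4, -0.4]]
hook [0.47406012 0.05597727 2.94070946] 168.49024089552168 [[-0.2, -1.0], [0.1, -0.5], [0.6, 0.4], [0.1, 1.1], [0.2, -0.2], [-0.7, 0.3]]
[[0.4741 0.056  0.    ]
 [0.4074 0.0695 0.007 ]]
```

Emit:
play_rows(steps=[[[0,0,0,0,0,0.1285,0.04],[0,0,0,0,0,0.1285,0.04],[0,0,0,0,0,0.1285,0.04],[0,0,0,0,0,0.1285,0.04],[0,0,0,0,0,0.1285,0.04],[0,0,0,0,0,0.1285,0.04],[0,0,0,0,0,0.1285,0.04],[0,0,0,0,0,0.1285,0.04]]])

```text
time_s: 2.0
tool_pos: [0.1601, -0.63, 0.1987]
tool_rot: [180.0, -0.0, -44.9]
force: [0.2, 0.0, 0.5]
grip_width: 0.0413
grasp_force: 0.0
```

Emit:
play_rows(steps=[[[0.0016,-0.0437,0,0,0,0,0.02],[0.0016,-0.0437,0,0,0,0,0.02],[0.0016,-0.0437,0,0,0,0,0.02],[0.0016,-0.0437,0,0,0,0,0.02],[0.0016,-0.0437,0,0,0,0,0.02],[0.0016,-0.0437,0,0,0,0,0.02],[0.0016,-0.0437,0,0,0,0,0.02],[0.0016,-0.0437,0,0,0,0,0.02],[0.0016,-0.0437,0,0,0,0,0.02],[0.0016,-0.0437,0,0,0,0,0.02],[0,0,0,0,0,0,0.02],[0,0,0,0,0,0,0.02]]])

```text
time_s: 3.2
tool_pos: [0.4793, -0.3292, 0.1986]
tool_rot: [180.0, 0.0, -44.5]
force: [-0.7, -1.5, -1.2]
grip_width: 0.02
grasp_force: 0.0
```

```bash
python3 - <<'E'
from h import *
o=get_obs();print(o["tool_pos"],o["tool_rot"],np.round(o["qpos"],1),o["force"])
r=read_camera("wrist");f=r["frame"][:,:,::-1];print(r["intrinsics"])
pose=[ 0.47462017,-0.32571339,-0.77924462]
B=[(-.095,.075,.052),(-.095,-.075,.052),(.06,-.075,.04),(.06,.075,.04),(-.035,.075,.052),(-.035,-.075,.052),(-.080,0,.096),(-.038,0,.096),(.005,-.007,.046)]
p=proj(r,box2w(pose,B),True);print(np.round(p).tolist())
im=cv2.resize(f,None,fx=1.55,fy=1.55,interpolation=cv2.INTER_CUBIC)
for q in p: cv2.circle(im,tuple(int(v) for v in np.clip(q*1.55,-99,999)),3,(255,0,255),1)
cv2.imwrite("pics/w1.png",im)
E
```

```text
[ 0.47929049 -0.32922685  0.19863382] [ 1.79983154e+02  1.65043793e-04 -4.44650654e+01] [  43.1   10.6  -12.8   92.9    2.4   76.7 -104.5] [-0.74014826 -1.50595011 -1.19261078]
[[297.31863964   0.         256.3244994 ]
 [  0.         297.31863964 194.3703326 ]
 [  0.           0.           1.        ]]
[[197.0, 258.0], [316.0, 259.0], [321.0, 133.0], [193.0, 133.0], [194.0, 213.0], [320.0, 214.0], [257.0, 265.0], [257.0, 230.0], [263.0, 179.0]]
```

View pics/w1.png

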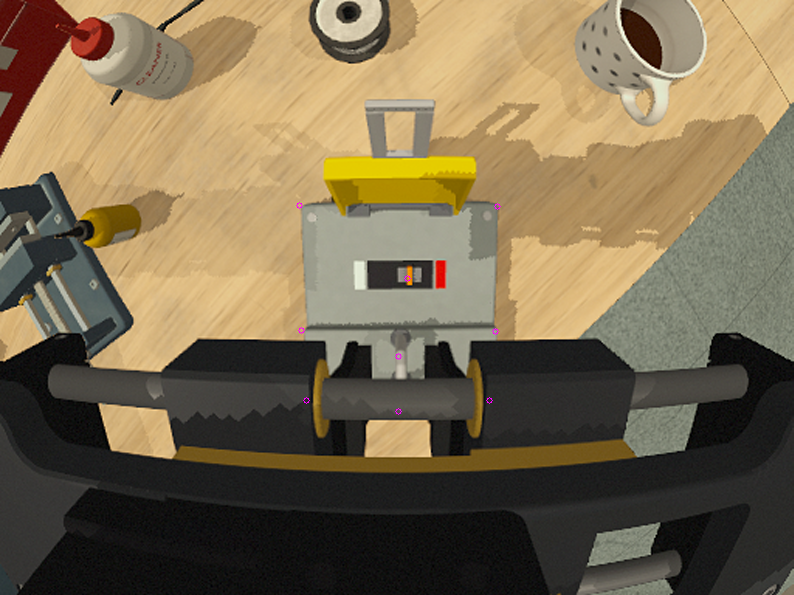

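The wrist view shows the fitted corners on the box edges to about 2 px. The ridge is at (409,275), the guard open at (400,170), and the fingers at y≈400. Next I'll check the camera's own clearance from the guard.

```bash
python3 - <<'E'
from h import *
o=get_obs();r=read_camera("wrist");V=np.array(r["view"]);c=-V[:3,:3].T@V[:3,3]
r0=R.from_euler("xyz",o["tool_rot"],degrees=True)
print("cam in tool",r0.inv().apply(c-o["tool_pos"]))
P=[.4753,-.3264,-.7792]
b=back(r,np.array([(409.5,275)])/1.55,.046,True)
d=b[0,:2]-P[:2];a=P[2];print("ridge box",d@[np.cos(a),np.sin(a)],d@[-np.sin(a),np.cos(a)])
rel(box2w(P,[.005,-.007,.0415])[0],down(np.degrees(a)))
t=read_camera("top")
print("reel",back(t,[(350,169)],.042),"bottle",back(t,[(308,135)],.1))
E
```

```text
cam in tool [ 0.06937778 -0.00045062 -0.18652524]
ridge box 0.00672084683607617 -0.010315125930808914
tool shift [-0.0002  0.0046  0.1571] rotvec [ 0.0011 -0.     -0.0018] rows 4 first-frame per row (pure) [-0.0001  0.0011  0.0393] [ 0.0003 -0.     -0.0005]
reel [[ 0.6492024  -0.44217314  0.042     ]] bottle [[ 0.74911581 -0.30630966  0.1       ]]
```

Emit:
play_rows(steps=[[[0,0.003,0.04,0,0,0,0.022],[0,0.003,0.04,0,0,0,0.022],[0,0,0.04,0,0,0,0.022],[0,0,0.02,0,0,0,0.022],[0,0,0.012,0,0,0,0.022],[0,0,0.005,0,0,0,0.022],[0,0,0,0,0,0,0.022]]])

```text
time_s: 4.05
tool_pos: [0.4741, -0.3354, 0.042]
tool_rot: [180.0, -0.0, -44.7]
force: [0.3, 0.1, -0.0]
grip_width: 0.022
grasp_force: 0.0
```

Emit:
play_rows(force=15, steps=[[[0,0,0,0,0,0,0.0],[0,0,0,0,0,0,0.0],[0,0,0,0,0,0,0.0],[0,0,0,0,0,0,0.0],[0,0,0,0,0,0,0.0],[0,0,0,0,0,0,0]]])

```text
time_s: 4.65
tool_pos: [0.4743, -0.3346, 0.0418]
tool_rot: [180.0, -0.0, -44.6]
force: [-0.5, 0.8, 0.7]
grip_width: 0.0006
grasp_force: 0.0
```

```bash
python3 - <<'E'
from h import *
r=read_camera("wrist");f=r["frame"][110:290,150:370,::-1]
cv2.imwrite("pics/w2.png",cv2.resize(f,None,fx=3.3,fy=3.3,interpolation=cv2.INTER_CUBIC))
E
```

```text
(no output)
```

View pics/w2.png

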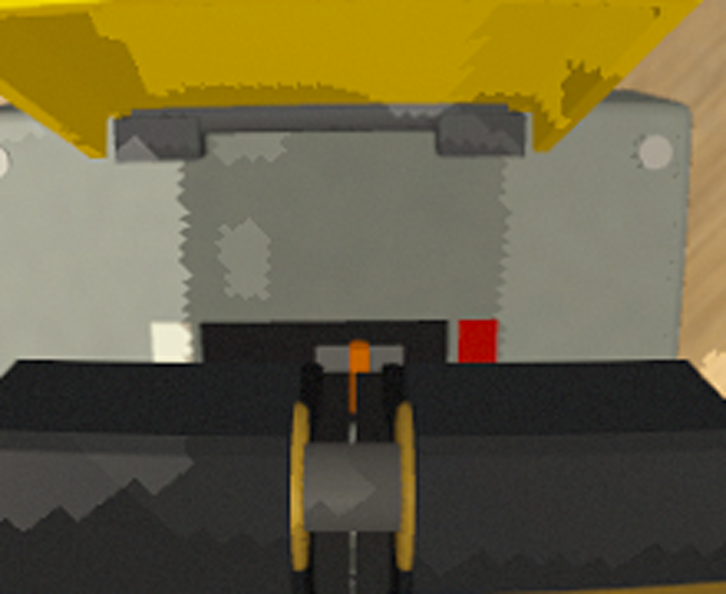

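The orange ridge is at (358,355), seemingly in line with the finger gap at (352,400), and still 6–7 mm to the red side. I'll drag it and watch the force.

Emit:
play_rows(steps=[[[0,-0.004,0,0,0,0,0],[0,-0.004,0,0,0,0,0],[0,-0.004,0,0,0,0,0],[0,-0.003,0,0,0,0,0],[0,0,0,0,0,0,0]]])

```text
time_s: 5.2
tool_pos: [0.4854, -0.3232, 0.0416]
tool_rot: [-180.0, -0.0, -44.6]
force: [-0.3, -0.0, 0.7]
grip_width: 0.0008
grasp_force: 0.0
```

```bash
python3 - <<'E'
from h import *
r=read_camera("wrist");f=r["frame"][110:290,150:370,::-1];o=get_obs();print(o["tool_pos"],o["force"])
cv2.imwrite("pics/w3.png",cv2.resize(f,None,fx=3.3,fy=3.3,interpolation=cv2.INTER_CUBIC))
hsv=cv2.cvtColor(r["frame"],cv2.COLOR_RGB2HSV)[200:222,190:330]
for n,m in(("or",(hsv[...,0]>9)&(hsv[...,0]<18)&(hsv[...,1]>180)&(hsv[...,2]>120)),("red",((hsv[...,0]<5)|(hsv[...,0]>175))&(hsv[...,1]>180)&(hsv[...,2]>120)),("white",(hsv[...,1]<40)&(hsv[...,2]>195))):
    y,x=np.nonzero(m);print(n,len(x),x.min()+190 if len(x) else 0,x.max()+190 if len(x) else 0,y.min()+200 if len(x) else 0)
E
```

```text
[ 0.4851122  -0.32358115  0.04163638] [-0.76271896 -0.3347624  -0.7170999 ]
or 36 280 285 214
red 143 312 323 207
white 0 0 0 0
```

View pics/w3.png

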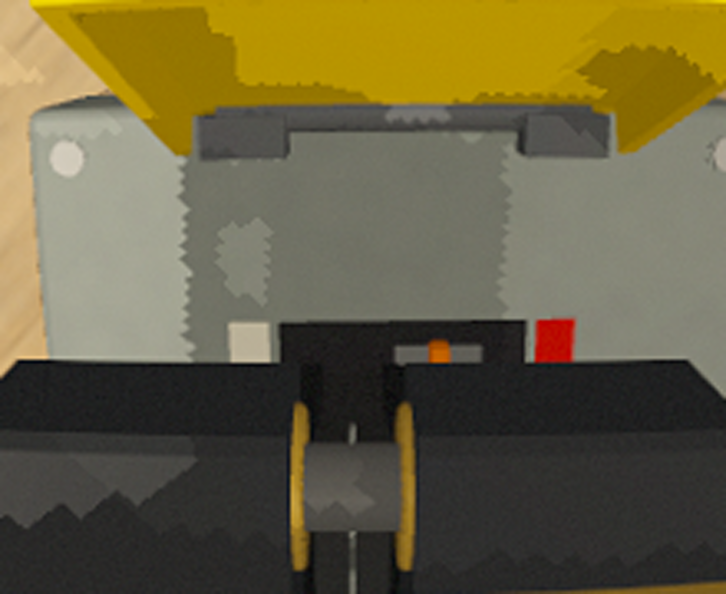

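The ridge at (438,352) did not move and the fingers closed empty, so I'll compute where the TCP and ridge should appear.

```bash
python3 - <<'E'
from h import *
r=read_camera("wrist");o=get_obs();P=[.4753,-.3264,-.7792]
f=lambda p:np.round((p-[150,110])*3.3)
print("tcp",f(proj(r,o["tool_pos"],True)))
print("tip +-x",f(proj(r,o["tool_pos"]+np.array([[.711,-.703,0]])*np.array([[.0095],[-.0095]]),True)))
B=[(.005,-.007,.046),(.012,-.009,.046),(-.002,-.009,.046),(.06,.075,.04),(.06,-.075,.04),(.005,-.015,.04),(.012,-.025,.04)]
print(f(proj(r,box2w(P,B),True)))
E
```

```text
tcp [[354. 378.]]
tip +-x [[354. 333.]
 [354. 421.]]
[[432. 386.]
 [443. 353.]
 [441. 418.]
 [ 20. 110.]
 [765. 115.]
 [469. 375.]
 [519. 343.]]
```

Emit:
play_rows(steps=[[[0,0,0.001,0,0,0,0],[0,0,0.001,0,0,0,0],[0,0,0,0,0,0,0]]])

```text
time_s: 5.6
tool_pos: [0.4845, -0.324, 0.0394]
tool_rot: [180.0, 0.0, -44.7]
force: [0.6, -0.4, -0.5]
grip_width: 0.0008
grasp_force: 0.0
```

Emit:
play_rows(steps=[[[0,0,0.001,0,0,0,0],[0,0,0.001,0,0,0,0],[0,0,0,0,0,0,0]]])

```text
time_s: 5.9
tool_pos: [0.4847, -0.3239, 0.0374]
tool_rot: [180.0, 0.0, -44.6]
force: [0.3, 0.0, -0.0]
grip_width: 0.0004
grasp_force: 0.0
```

There's still no contact below the nominal top height, so the real tips sit higher than reported. I'll probe further down.

Emit:
play_rows(steps=[[[0,0,0.001,0,0,0,0],[0,0,0.001,0,0,0,0],[0,0,0,0,0,0,0]]])

```text
time_s: 6.2
tool_pos: [0.4847, -0.3239, 0.0354]
tool_rot: [180.0, 0.0, -44.6]
force: [-1.3, 0.2, -0.3]
grip_width: 0.0004
grasp_force: 0.0
```

Emit:
play_rows(steps=[[[0,0,0.001,0,0,0,0],[0,0,0.001,0,0,0,0],[0,0,0,0,0,0,0]]])

```text
time_s: 6.5
tool_pos: [0.4847, -0.3239, 0.0335]
tool_rot: [180.0, 0.0, -44.6]
force: [0.1, -1.0, 1.0]
grip_width: 0.0006
grasp_force: 0.0
```

```bash
python3 - <<'E'
from h import *
r=read_camera("wrist");f=r["frame"][110:290,150:370,::-1];o=get_obs();print(o["tool_pos"],o["force"],np.round(o["qpos"],2))
cv2.imwrite("pics/w4.png",cv2.resize(np.clip(f.astype(float)*2.5,0,255).astype(np.uint8),None,fx=3.3,fy=3.3,interpolation=cv2.INTER_CUBIC))
E
```

```text
[ 0.48477284 -0.32389525  0.03355352] [-0.78921762 -0.08191286 -0.30619915] [  41.89   18.67  -12.59  103.03    4.68   58.81 -107.12]
```

View pics/w4.png

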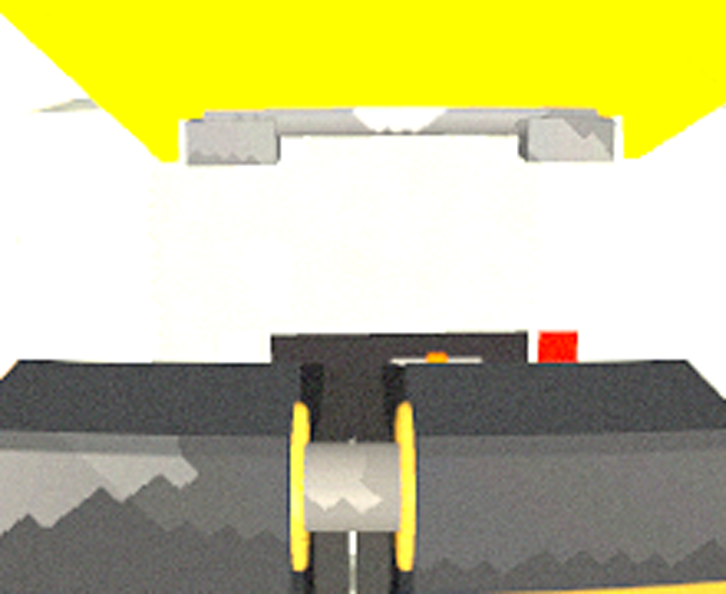

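The brightened view shows the fingers at (323–385, 365+) in front of the slot, with no contact. The box also looks about 3% smaller than predicted, which fits the arm being about 7 mm higher than reported. I'll keep probing to contact.

Emit:
play_rows(steps=[[[0,0,0.001,0,0,0,0],[0,0,0.001,0,0,0,0],[0,0,0,0,0,0,0]]])

```text
time_s: 6.85
tool_pos: [0.4847, -0.3239, 0.0315]
tool_rot: [180.0, 0.0, -44.6]
force: [0.7, 0.1, -0.9]
grip_width: 0.0004
grasp_force: 0.0
```

Emit:
play_rows(steps=[[[0,0,0.001,0,0,0,0],[0,0,0.001,0,0,0,0],[0,0,0,0,0,0,0]]])

```text
time_s: 7.15
tool_pos: [0.4847, -0.3239, 0.0295]
tool_rot: [180.0, 0.0, -44.6]
force: [-0.1, 0.4, -0.4]
grip_width: 0.0005
grasp_force: 0.0
```

```bash
python3 - <<'E'
from h import *
o=get_obs();P=[.4753,-.3264,-.7792];ims=[]
B=[(-.095,.075,.052),(-.095,-.075,.052),(.06,-.075,.04),(.06,.075,.04),(-.080,0,.096),(-.038,0,.096)]
for c,(x0,y0,w,h) in(("scene",(180,150,140,130)),("top",(270,180,100,93))):
    r=read_camera(c);k=560/h if 0 else 400/w
    im=cv2.resize(r["frame"][y0:y0+h,x0:x0+w,::-1],None,fx=k,fy=k,interpolation=cv2.INTER_CUBIC)
    for q,col in[(b,(255,0,255)) for b in proj(r,box2w(P,B))]+[(proj(r,o["tool_pos"])[0],(255,255,0)),(proj(r,o["tool_pos"]+[0,0,.07])[0],(0,255,0))]:
        u=((q+.5-[x0,y0])*k).astype(int);cv2.circle(im,tuple(int(v) for v in u),4,col,1)
    ims.append(im[:370])
cv2.imwrite("pics/st.png",np.hstack([i[:min(j.shape[0] for j in ims)] for i in ims]))
E
```

```text
(no output)
```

View pics/st.png

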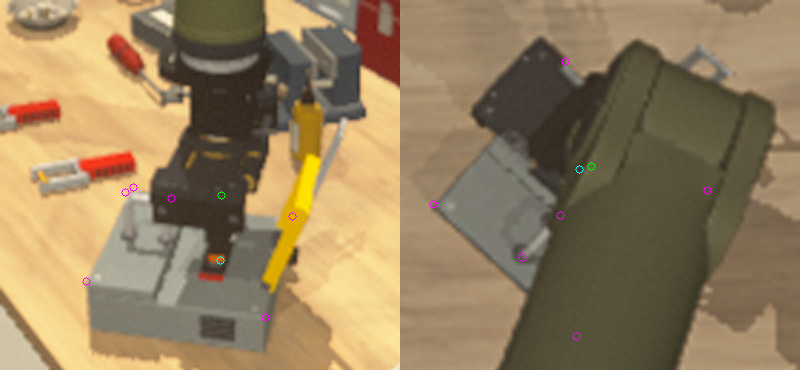

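The scene crop shows the real box about 7 px lower than my projected points, e.g. corner (90,288) against (87,281). So the box may sit lower than assumed. I'll fit its height offset from all the views.

```bash
python3 - <<'E'
from h import *
from scipy.optimize import least_squares as ls
t=read_camera("top");s=read_camera("scene");w=read_camera("wrist");o=get_obs()
# wrist view at w1: same orientation approx -> rebuild from tool pose
r0=R.from_euler("xyz",o["tool_rot"],degrees=True);V=np.array(w["view"]);T0=np.eye(4);T0[:3,:3]=r0.as_matrix();T0[:3,3]=o["tool_pos"]
T1=np.eye(4);T1[:3,:3]=R.from_euler("xyz",[179.983,0,-44.465],degrees=True).as_matrix();T1[:3,3]=[.47929,-.32923,.19863]
w1=dict(view=V@T0@np.linalg.inv(T1),intrinsics=w["intrinsics"])
C=dict(a=(-.095,.075,.052),b=(-.095,-.075,.052),c=(.06,-.075,.04),d=(.06,.075,.04),e=(-.035,.075,.052),f=(-.035,-.075,.052),n=(-.080,0,.096),m=(-.038,0,.096))
ft=lambda p:np.array(p)/4.3+[175,185]-.38
fs=lambda p:np.array(p)/(400/140)+[180,150]-.33
fw=lambda p:np.array(p)/1.55-.2
obs=[(t,0,k,ft(p)) for k,p in dict(a=(445,200),b=(598,337),c=(738,183),d=(586,48),e=(503,140),n=(537,252),m=(574,213)).items()]
obs+=[(s,0,k,fs(p)) for k,p in dict(b=(90,288),c=(267,323)).items()]
obs+=[(w1,1,k,fw(p)) for k,p in dict(c=(497,205),d=(304,204),e=(306,328),f=(494,327)).items()]
def F(x,ix):
    return np.ravel([proj(obs[i][0],box2w(x[:3],C[obs[i][2]])+[0,0,x[3]],bool(obs[i][1]))[0]-obs[i][3] for i in ix])
for n,ix in(("all",range(13)),("top",range(7)),("wrist",range(9,13)),("top+scene",range(9))):
    q=ls(F,[.475,-.326,-.78,0],args=(list(ix),),x_scale=[.01,.01,.1,.01]);print(n,np.round(q.x,4),"res",np.round(q.fun,1).tolist())
E
```

```text
all [ 0.4746 -0.327  -0.776  -0.0079] res [-0.1, -0.2, -0.1, 0.8, -0.3, 0.1, -0.2, -0.5, -0.7, -0.2, 0.8, 0.8, 1.5, -0.4, -1.4, 0.4, -0.6, 0.6, 0.0, -0.2, -0.8, 0.2, -0.9, -0.7, 0.6, -0.0]
top [ 0.4749 -0.328  -0.7792 -0.0212] res [0.1, -0.3, -0.5, 0.4, -0.8, 0.2, -0.2, -0.2, -0.6, -0.2, 0.6, 0.5, 1.3, -0.5]
wrist [ 0.474  -0.3268 -0.7763 -0.0098] res [-0.0, 0.2, -0.2, 0.6, -0.3, -0.7, 0.5, -0.0]
top+scene [ 0.4756 -0.3267 -0.7725 -0.0075] res [-0.2, -0.4, -0.1, 0.5, -0.3, -0.3, -0.3, -0.8, -0.8, -0.5, 0.7, 0.5, 1.4, -0.7, -1.0, 0.1, -0.2, 0.2]
```

All views agree that the desk and box sit roughly 8–10 mm below nominal. I'll probe on to contact and take the exact offset from that.

Emit:
play_rows(steps=[[[0,0,0.001,0,0,0,0],[0,0,0.001,0,0,0,0],[0,0,0,0,0,0,0]]])

```text
time_s: 7.7
tool_pos: [0.4846, -0.3239, 0.0274]
tool_rot: [180.0, 0.0, -44.7]
force: [0.2, -0.2, -0.4]
grip_width: 0.0005
grasp_force: 0.0
```

Emit:
play_rows(steps=[[[0,0,0.001,0,0,0,0],[0,0,0.001,0,0,0,0],[0,0,0,0,0,0,0]]])

```text
time_s: 8.0
tool_pos: [0.4847, -0.3239, 0.0254]
tool_rot: [180.0, 0.0, -44.6]
force: [-0.6, 0.3, 0.0]
grip_width: 0.0007
grasp_force: 0.0
```

Emit:
play_rows(steps=[[[0,0,0.001,0,0,0,0],[0,0,0.001,0,0,0,0],[0,0,0,0,0,0,0]]])

```text
time_s: 8.3
tool_pos: [0.4847, -0.3239, 0.0234]
tool_rot: [180.0, 0.0, -44.6]
force: [0.4, -0.6, -0.3]
grip_width: 0.0001
grasp_force: 0.0
```

Emit:
play_rows(steps=[[[0,0,0.001,0,0,0,0],[0,0,0.001,0,0,0,0],[0,0,0,0,0,0,0]]])

```text
time_s: 8.6
tool_pos: [0.4847, -0.3238, 0.0214]
tool_rot: [180.0, 0.0, -44.6]
force: [0.2, 0.1, -0.4]
grip_width: 0.0004
grasp_force: 0.0
```

Emit:
play_rows(steps=[[[0,0,0.001,0,0,0,0],[0,0,0.001,0,0,0,0],[0,0,0,0,0,0,0]]])

```text
time_s: 8.9
tool_pos: [0.4847, -0.3239, 0.0195]
tool_rot: [180.0, 0.0, -44.6]
force: [-0.4, -0.0, 0.2]
grip_width: 0.0006
grasp_force: 0.0
```

```bash
python3 - <<'E'
from h import *
w=read_camera("wrist");o=get_obs();print(o["tool_pos"],o["force"])
r0=R.from_euler("xyz",o["tool_rot"],degrees=True)
f=lambda p:np.round((p-[150,110])*3.3)
for h in(0,.01,.02,.03): print(h,f(proj(w,o["tool_pos"]+r0.apply([[.0095,0,-h],[.0095,.015,-h],[-.0095,0,-h]]),True)).tolist())
g=w["frame"][110:290,150:370]
print("col 352 brightness rows(crop px)",[(int(i*3.3),g[i,107].tolist()) for i in range(50,130,4)])
P=[.4746,-.3268,-.7763]
for d in(0,-.01,-.02,-.03):print(d,f(proj(w,box2w(P,[(.06,.075,.04),(.06,-.075,.04),(.012,-.009,.046),(.048,.025,.045),(.048,-.025,.045)])+[0,0,d],True)).tolist())
cv2.imwrite("pics/w5.png",cv2.resize(g[:,:,::-1],None,fx=3.3,fy=3.3,interpolation=cv2.INTER_CUBIC))
E
```

```text
[ 0.48474358 -0.32390689  0.01952997] [ 0.28064685 -1.35525848 -0.74053751]
0 [[352.0, 334.0], [427.0, 333.0], [352.0, 421.0]]
0.01 [[353.0, 350.0], [431.0, 350.0], [352.0, 441.0]]
0.02 [[353.0, 367.0], [436.0, 367.0], [352.0, 463.0]]
0.03 [[353.0, 387.0], [441.0, 387.0], [353.0, 487.0]]
col 352 brightness rows(crop px) [(165, [113, 115, 100]), (178, [115, 115, 102]), (191, [115, 114, 103]), (204, [111, 113, 99]), (217, [113, 114, 99]), (231, [114, 116, 103]), (244, [115, 115, 102]), (257, [113, 114, 100]), (270, [111, 112, 100]), (283, [113, 113, 98]), (297, [110, 112, 99]), (310, [112, 112, 102]), (323, [114, 115, 103]), (336, [113, 113, 101]), (349, [116, 116, 103]), (363, [26, 27, 27]), (376, [31, 33, 30]), (389, [26, 29, 24]), (402, [27, 26, 25]), (415, [29, 27, 30])]
0 [[-19.0, 123.0], [813.0, 126.0], [456.0, 394.0], [257.0, 190.0], [555.0, 190.0]]
-0.01 [[0.0, 118.0], [790.0, 120.0], [451.0, 374.0], [262.0, 180.0], [544.0, 181.0]]
-0.02 [[17.0, 113.0], [770.0, 115.0], [446.0, 357.0], [267.0, 172.0], [534.0, 173.0]]
-0.03 [[33.0, 108.0], [751.0, 111.0], [441.0, 341.0], [271.0, 165.0], [524.0, 165.0]]
```

```bash
python3 - <<'E'
from h import *
w=read_camera("wrist");o=get_obs()
V=np.array(w["view"]);r0=R.from_euler("xyz",o["tool_rot"],degrees=True)
def view(pos,rot):
    T0=np.eye(4);T0[:3,:3]=r0.as_matrix();T0[:3,3]=o["tool_pos"];T1=np.eye(4);T1[:3,:3]=R.from_euler("xyz",rot,degrees=True).as_matrix();T1[:3,3]=pos
    return dict(view=V@T0@np.linalg.inv(T1),intrinsics=w["intrinsics"])
poses=[("w1",1.55,(0,0),[.47929,-.32923,.19863],[179.983,0,-44.465]),("w2",3.3,(150,110),[.4743,-.3346,.0418],[180,0,-44.6]),("w3",3.3,(150,110),[.48511,-.32358,.04164],[180,0,-44.6]),("w5",3.3,(150,110),o["tool_pos"],o["tool_rot"])]
pts={}
for n,k,off,p,rt in poses:
    im=cv2.imread(f"pics/{n}.png");h=cv2.cvtColor(im,cv2.COLOR_BGR2HSV)
    m=((h[...,0]<5)|(h[...,0]>175))&(h[...,1]>170)&(h[...,2]>110)
    if n=="w1": mm=np.zeros_like(m);mm[240:310,420:460]=1;m&=mm
    y,x=np.nonzero(m);
    if not len(x): print(n,"none");continue
    xl,xr=np.percentile(x,[2,98]);yt=np.percentile(y,2);print(n,xl,xr,yt,y.max())
    pts[n]=((np.array([(xl,yt),(xr,yt)])+.5)/k-.5+off,view(p,rt))
from scipy.optimize import least_squares as ls
for sel in(["w1","w3"],["w1","w5"],["w3","w5"],["w1","w2","w3","w5"]):
    if not all(s in pts for s in sel): continue
    q=ls(lambda X:np.ravel([proj(pts[s][1],X.reshape(2,3),True)-pts[s][0] for s in sel]),[.46,-.345,.03]*2);print(sel,np.round(q.x,4),np.round(abs(q.fun).max(),2))
E
```

```text
w1 436.0 445.0 261.0 287
w2 459.0 495.0 320.0 362
w3 536.0 572.0 320.0 362
w5 554.0 593.12 354.0 361
['w1', 'w3'] [ 0.4666 -0.3581  0.0369  0.4623 -0.3635  0.04  ] 0.35
['w1', 'w5'] [ 0.4664 -0.358   0.0361  0.462  -0.3634  0.0382] 0.3
['w3', 'w5'] [ 0.4652 -0.3578  0.0331  0.4594 -0.3633  0.0324] 0.14
['w1', 'w2', 'w3', 'w5'] [ 0.4671 -0.3581  0.038   0.4625 -0.3635  0.0396] 0.48
```

View pics/w5.png

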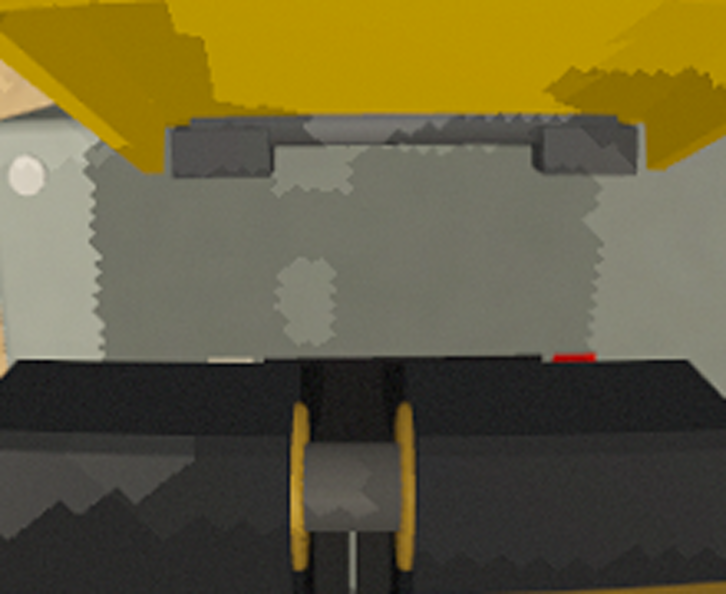

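This view shows the red mark at (573,357) and white mark at (235,359) at the body edge. Triangulation puts the box top at z≈.037, so the fingers end well above the reported TCP. I'll continue probing in small steps.

Emit:
play_rows(steps=[[[0,0,0.001,0,0,0,0],[0,0,0.0005,0,0,0,0],[0,0,0,0,0,0,0]]])

```text
time_s: 9.3
tool_pos: [0.4848, -0.3239, 0.018]
tool_rot: [180.0, 0.0, -44.6]
force: [0.6, -0.1, 0.3]
grip_width: 0.0005
grasp_force: 0.0
```

Emit:
play_rows(steps=[[[0,0,0.001,0,0,0,0],[0,0,0.0005,0,0,0,0],[0,0,0,0,0,0,0]]])

```text
time_s: 9.6
tool_pos: [0.485, -0.3241, 0.0171]
tool_rot: [180.0, -0.0, -44.6]
force: [-1.1, 0.6, 2.7]
grip_width: 0.0005
grasp_force: 1.4
```

Emit:
play_rows(steps=[[[0,0,0.001,0,0,0,0],[0,0,0.0005,0,0,0,0],[0,0,0,0,0,0,0]]])

```text
time_s: 9.9
tool_pos: [0.4851, -0.3242, 0.0166]
tool_rot: [180.0, -0.0, -44.6]
force: [-2.5, 2.1, 9.6]
grip_width: 0.0005
grasp_force: 4.4
```

Contact came at reported z≈.0174 for the 40 mm top, so true height = reported z + 22.6 mm. Now I'll regrip the ridge.

Emit:
play_rows(steps=[[[0,0,-0.014,0,0,0,0],[0,0.0085,0,0,0,0,0.022],[0,0.0085,0,0,0,0,0.022],[0,0,0,0,0,0,0.022],[0,0,0.006,0,0,0,0.022],[0,0,0.0045,0,0,0,0.022],[0,0,0,0,0,0,0.022]]])

```text
time_s: 10.6
tool_pos: [0.4722, -0.3351, 0.0172]
tool_rot: [180.0, 0.1, -44.6]
force: [1.3, -0.2, 0.1]
grip_width: 0.0218
grasp_force: 0.0
```

Emit:
play_rows(force=15, steps=[[[0,0,0,0,0,0,0.0],[0,0,0,0,0,0,0.0],[0,0,0,0,0,0,0.0],[0,0,0,0,0,0,0.0]]])

```text
time_s: 11.0
tool_pos: [0.4734, -0.3357, 0.0188]
tool_rot: [-180.0, -0.0, -44.6]
force: [0.7, 1.1, 0.3]
grip_width: 0.0033
grasp_force: 15.0
```

Emit:
play_rows(steps=[[[0,-0.003,0,0,0,0,0],[0,-0.003,0,0,0,0,0],[0,-0.003,0,0,0,0,0],[0,-0.003,0,0,0,0,0],[0,-0.003,0,0,0,0,0],[0,-0.001,0,0,0,0,0],[0,0,0,0,0,0,0],[0,0,0,0,0,0,0]]])

```text
time_s: 11.8
tool_pos: [0.4832, -0.3255, 0.0188]
tool_rot: [179.9, 0.0, -44.7]
force: [-3.9, -2.7, 3.3]
grip_width: 0.0034
grasp_force: 15.0
```

Emit:
play_rows(steps=[[[0,0,0,0,0,0,0.022],[0,0,0,0,0,0,0.022],[0,0,0,0,0,0,0.022],[0,0,-0.04,0,0,0,0.022],[0,0,-0.05,0,0,0,0.0],[0,0,-0.05,0,0,0,0.0],[0,0,-0.05,0,0,0,0.0],[0,0.007,0,0,0,0,0]]])

```text
time_s: 12.6
tool_pos: [0.4847, -0.3302, 0.2173]
tool_rot: [-179.8, -0.8, -44.5]
force: [0.1, -0.0, 0.0]
grip_width: 0.0028
grasp_force: 0.0
```

```bash
python3 - <<'E'
from h import *
w=read_camera("wrist");o=get_obs();print(o["tool_pos"],o["tool_rot"],o["force"])
f=w["frame"];h=cv2.cvtColor(f,cv2.COLOR_RGB2HSV)[130:215,180:340]
red=((h[...,0]<4)|(h[...,0]>176))&(h[...,1]>190)&(h[...,2]>110)
orr=(h[...,0]>8)&(h[...,0]<19)&(h[...,1]>190)&(h[...,2]>100)
for n,m in(("red",red),("or",orr)):
    k,l,s,c=cv2.connectedComponentsWithStats(m.astype(np.uint8));
    for i in range(1,k):
        if s[i,4]>5: print(n,s[i],c[i]+[180,130],back(w,[c[i]+[180,130]],.0385,True))
for c in("top","scene"):
    r=read_camera(c)
P=[.4746,-.3268,-.7763];print(proj(w,box2w(P,[(.005,-.007,.038),(.005,.007,.038)]),True))
E
```

```text
[ 0.48135053 -0.33118511  0.21316635] [-179.91613637   -0.49565163  -44.61876625] [-0.49220127 -0.41275249 -1.39391851]
red [103  41   6  17  76] [285.5        179.32894737] [[ 0.4573219  -0.35333259  0.0385    ]]
or [74 52  4  5  7] [254.85714286 184.42857143] [[ 0.47955591 -0.32117818  0.0385    ]]
[[266.38787447 180.16425473]
 [255.24553628 180.13940023]]
```

The switch is confirmed at the white side (ridge y≈+7 mm). Now I'll go behind the guard and push it over.

Emit:
play_rows(steps=[[[0.048,0.001,0,0,0,0,0],[0.048,0,0,0,0,0,0],[0.048,0,0,0,0,0,0],[0,0,0,0,0,0,0],[0,0,0.04,0,0,0,0],[0,0,0.035,0,0,0,0],[0,0,0,0,0,0,0]]])

```text
time_s: 13.45
tool_pos: [0.5767, -0.4276, 0.1246]
tool_rot: [179.9, 0.9, -44.6]
force: [-1.3, 0.6, -0.5]
grip_width: 0.0004
grasp_force: 0.0
```

Emit:
play_rows(steps=[[[-0.0162,0,0,0,0,0,0],[-0.0162,0,0,0,0,0,0],[-0.0162,0,0,0,0,0,0],[-0.0162,0,0,0,0,0,0],[-0.0162,0,0,0,0,0,0],[-0.0162,0,0,0,0,0,0],[0,0,0,0,0,0,0]]])

```text
time_s: 14.15
tool_pos: [0.5113, -0.3616, 0.1352]
tool_rot: [-180.0, -0.0, -44.6]
force: [-0.5, -0.3, 0.3]
grip_width: 0.0005
grasp_force: 0.0
```

```bash
python3 - <<'E'
from h import *
o=get_obs();print(o["tool_pos"],o["tool_rot"],o["force"]);d=(o["tool_pos"]-[.4746,-.3268,0])[:2];a=-.7763
print("bx,by",d@[np.cos(a),np.sin(a)],d@[-np.sin(a),np.cos(a)],"H",o["tool_pos"][2]+.0226)
E
```

```text
[ 0.51127511 -0.36161282  0.13520118] [-1.79992554e+02 -2.43842855e-02 -4.45729412e+01] [-0.45298969 -0.29636584  0.32468245]
bx,by 0.050559485665526635 0.0008568851810599534 H 0.15780117613963723
```

Emit:
play_rows(steps=[[[-0.011,0,0.0037,0,0,0,0],[-0.011,0,0.0037,0,0,0,0],[-0.011,0,0.0037,0,0,0,0],[-0.008,0,0.0094,0,0,0,0],[-0.008,0,0.0094,0,0,0,0],[-0.008,0,0.0094,0,0,0,0],[-0.002,0,0.011,0,0,0,0],[-0.002,0,0.011,0,0,0,0],[-0.002,0,0.011,0,0,0,0],[0,0,0,0,0,0,0]]])

```text
time_s: 15.15
tool_pos: [0.4656, -0.318, 0.059]
tool_rot: [180.0, 0.2, -44.6]
force: [0.1, -0.4, 0.5]
grip_width: 0.0005
grasp_force: 0.0
```

Emit:
play_rows(steps=[[[0.0015,0,0.0075,0,0,0,0],[0.0015,0,0.0075,0,0,0,0],[0.0015,0,0.0065,0,0,0,0],[0.0015,0,0.0055,0,0,0,0],[0,0,0,0,0,0,0]]])

```text
time_s: 15.65
tool_pos: [0.4708, -0.323, 0.0333]
tool_rot: [180.0, 0.1, -44.6]
force: [-0.3, 0.1, 0.5]
grip_width: 0.0001
grasp_force: 0.0
```

```bash
python3 - <<'E'
from h import *
o=get_obs();print(o["tool_pos"],o["tool_rot"],o["force"]);d=(o["tool_pos"]-[.4746,-.3268,0])[:2];a=-.7763
print("bx,by",d@[np.cos(a),np.sin(a)],d@[-np.sin(a),np.cos(a)],"H",o["tool_pos"][2]+.0226)
E
```

```text
[ 0.47084754 -0.32302847  0.0332953 ] [ 1.79983119e+02  7.93153610e-02 -4.46498968e+01] [-0.3350258   0.11224559  0.45056305]
bx,by -0.00531992495941323 6.188923826133804e-05 H 0.05589529959794988
```

Now I'll press until contact.

Emit:
play_rows(steps=[[[0,0,0.001,0,0,0,0],[0,0,0.001,0,0,0,0],[0,0,0.001,0,0,0,0],[0,0,0,0,0,0,0],[0,0,0,0,0,0,0]]])

```text
time_s: 16.15
tool_pos: [0.4714, -0.3233, 0.0316]
tool_rot: [-180.0, -0.0, -44.6]
force: [-0.3, -0.0, 1.4]
grip_width: 0.0004
grasp_force: 0.5
```

Emit:
play_rows(steps=[[[0,0,0.001,0,0,0,0],[0,0,0.001,0,0,0,0],[0,0,0,0,0,0,0],[0,0,0,0,0,0,0]]])

```text
time_s: 16.55
tool_pos: [0.4714, -0.3233, 0.0314]
tool_rot: [180.0, -0.0, -44.6]
force: [-4.0, 1.6, 12.5]
grip_width: 0.0009
grasp_force: 6.1
```

The guard is on its hard stop at the expected height. Next I'll lift and go to the hook.

Emit:
play_rows(steps=[[[0,0,-0.03,0,0,0,0],[0,0,-0.045,0,0,0,0],[0,0,-0.045,0,0,0,0],[0,0,-0.045,0,0,0,0.05],[0,0,0,0,0,0,0.05]]])

```text
time_s: 17.05
tool_pos: [0.475, -0.3254, 0.202]
tool_rot: [-179.9, -0.8, -44.6]
force: [0.6, -1.2, -0.8]
grip_width: 0.0098
grasp_force: 0.0
```

Emit:
play_rows(steps=[[[-0.0336,-0.0274,0,0,0,0,0.05],[-0.0336,-0.0274,0,0,0,0,0.05],[-0.0336,-0.0274,0,0,0,0,0.05],[-0.0336,-0.0274,0,0,0,0,0.05],[-0.0336,-0.0274,0,0,0,0,0.05],[-0.0336,-0.0274,0,0,0,0,0.05],[-0.0336,-0.0274,0,0,0,0,0.05],[-0.0336,-0.0274,0,0,0,0,0.05],[-0.0336,-0.0274,0,0,0,0,0.05],[0,0,0,0,0,0,0.05]]])

```text
time_s: 18.05
tool_pos: [0.4284, 0.0712, 0.1944]
tool_rot: [-179.9, 0.0, -44.1]
force: [-0.5, -0.1, 0.3]
grip_width: 0.0496
grasp_force: 0.0
```

Emit:
play_rows(steps=[[[0,0,0,0,0,-0.1156,0.05],[0,0,0,0,0,-0.1156,0.05],[0,0,0,0,0,-0.1156,0.05],[0,0,0,0,0,-0.1156,0.05],[0,0,0,0,0,-0.1156,0.05],[0,0,0,0,0,0,0.05],[0,0,0,0,0,0,0.05]]])

```text
time_s: 18.75
tool_pos: [0.4293, 0.0644, 0.194]
tool_rot: [180.0, 0.0, -11.7]
force: [1.0, 0.8, -0.5]
grip_width: 0.0499
grasp_force: 0.0
```

```bash
python3 - <<'E'
from h import *
from scipy.optimize import least_squares as ls
o=get_obs();print(o["tool_pos"],o["tool_rot"],np.round(o["qpos"],1))
w=read_camera("wrist");t=read_camera("top")
H=[(-.032,.011,.016),(-.032,-.011,.016),(.028,.011,.016),(.028,-.011,.016),(.076,-.016,.013),(.076,.016,.013)]
ph=np.array([(115,155),(85,148),(97,228),(70,220),(52,288),(98,293)])/4.3+[175,185]-.38
q=ls(lambda x:(proj(t,box2w(x,H)+[0,0,-.006])-ph).ravel(),[.475,.06,3]);print("hook top",q.x,np.degrees(q.x[2]))
print("pred",np.round(proj(w,box2w(q.x,H)+[0,0,-.006],True)).tolist())
f=w["frame"];h=cv2.cvtColor(f,cv2.COLOR_RGB2HSV)
m=(((h[...,0]<6)|(h[...,0]>174))&(h[...,1]>150)&(h[...,2]>70)).astype(np.uint8)
k,l,s,c=cv2.connectedComponentsWithStats(m)
for i in range(1,k):
    if s[i,4]>150:
        y,x=np.nonzero(l==i);print(s[i],np.round(c[i],1),cv2.minAreaRect(np.c_[x,y].astype(np.float32)))
for d in silhouettes("wrist","hook"): print(d["p"],d["extent"])
cv2.imwrite("pics/w6.png",cv2.resize(f[:,:,::-1],None,fx=1.55,fy=1.55,interpolation=cv2.INTER_CUBIC))
E
```

```text
[0.42929718 0.06439093 0.19403829] [ 1.79985546e+02  1.42294369e-02 -1.17038279e+01] [  22.8   -7.9  -31.6  111.1   -4.2   75.7 -109.2]
hook top [0.47410044 0.05697165 2.94068715] 168.48896247583068
pred [[263.0, 112.0], [246.0, 112.0], [263.0, 160.0], [246.0, 160.0], [243.0, 197.0], [267.0, 196.0]]
[180  17  35  20 524] [196.3  25.8] ((197.0, 26.5), (19.0, 34.0), 90.0)
[145  19  36  24 592] [162.1  31. ] ((163.05404663085938, 30.824323654174805), (18.412687301635742, 37.318572998046875), 80.53767395019531)
[358  81  19  46 755] [367.  103.6] ((366.7387390136719, 103.57719421386719), (17.575763702392578, 45.14558410644531), 1.9749339818954468)
[246 112  19  49 812] [255.  136.1] ((254.9815673828125, 136.01719665527344), (17.381772994995117, 47.862335205078125), 2.0454084873199463)
0.85 [237.4, 113.8, 271.7, 200.5]
0.8 [350.9, 79.5, 380.3, 163.5]
```

View pics/w6.png

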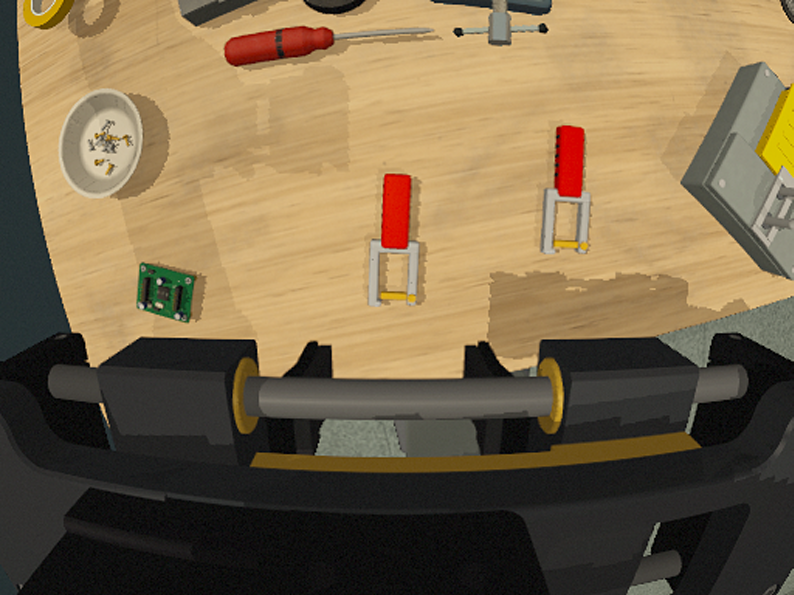

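The hook's handle is centred at (396,211) with the gate at (397,297), as predicted and about 1° turned. The other hook, at (568,165), is the one to leave alone. Next is the approach and descent.

Emit:
play_rows(steps=[[[0.0227,-0.0007,0,0,0,0.006,0.05],[0.0227,-0.0006,0,0,0,0.006,0.05],[0,0,0.045,0,0,0,0.05],[0,0,0.045,0,0,0,0.05],[0,0,0.045,0,0,0,0.05],[0,0,0.045,0,0,0,0.05],[0,0,0.02,0,0,0,0.05],[0,0,0.008,0,0,0,0.05],[0,0,0,0,0,0,0.05],[0,0,0,0,0,0,0.05]]])

```text
time_s: 19.9
tool_pos: [0.4754, 0.057, -0.0124]
tool_rot: [-180.0, -0.1, -12.2]
force: [0.7, -0.7, 1.0]
grip_width: 0.05
grasp_force: 0.0
```

Emit:
play_rows(steps=[[[0,0,0.003,0,0,0,0.05],[0,0,0.003,0,0,0,0.05],[0,0,0,0,0,0,0.05]]])

```text
time_s: 20.2
tool_pos: [0.4743, 0.0567, -0.0194]
tool_rot: [180.0, -0.0, -12.2]
force: [-1.2, -1.1, -0.5]
grip_width: 0.0497
grasp_force: 0.0
```

Emit:
play_rows(force=35, steps=[[[0,0,0,0,0,0,0.03],[0,0,0,0,0,0,0.02],[0,0,0,0,0,0,0.01],[0,0,0,0,0,0,0.01],[0,0,0,0,0,0,0.01],[0,0,0,0,0,0,0.01]]])

```text
time_s: 20.8
tool_pos: [0.4741, 0.0568, -0.0197]
tool_rot: [180.0, -0.0, -12.2]
force: [-0.6, -0.1, 0.4]
grip_width: 0.0219
grasp_force: 34.7
```

Emit:
play_rows(steps=[[[0,0,-0.02,0,0,0,0.01],[0,0,-0.04,0,0,0,0.01],[0,0,-0.045,0,0,0,0.01],[0,0,-0.045,0,0,0,0.01],[0.012,0.0408,0,0,0,0,0.01],[0.012,0.0408,0,0,0,0,0.01],[0.012,0.0408,0,0,0,0,0.01],[0.012,0.0408,0,0,0,0,0.01],[0.012,0.0408,0,0,0,0,0.01],[0.012,0.0408,0,0,0,0,0.01]]])

```text
time_s: 21.8
tool_pos: [0.4923, -0.1993, 0.13]
tool_rot: [180.0, 0.0, -12.2]
force: [0.4, -0.3, -1.7]
grip_width: 0.0214
grasp_force: 34.7
```

Emit:
play_rows(steps=[[[0,0,0,0,0,-0.126,0.01],[0,0,0,0,0,-0.126,0.01],[0,0,0,0,0,-0.126,0.01],[0,0,0,0,0,-0.126,0.01],[0,0,0,0,0,-0.126,0.01],[0,0,0,0,0,-0.126,0.01],[0,0,0,0,0,-0.126,0.01],[0,0,0,0,0,-0.126,0.01],[0,0,0,0,0,0,0.01],[0,0,0,0,0,0,0.01]]])

```text
time_s: 22.8
tool_pos: [0.4924, -0.1976, 0.13]
tool_rot: [-180.0, 0.0, 45.4]
force: [-0.0, 0.6, -2.6]
grip_width: 0.022
grasp_force: 34.7
```

```bash
cat >> h.py <<'E'
P=[.4746,-.3268,-.7763]
def bx():
    o=get_obs();d=(o["tool_pos"]-[P[0],P[1],0])[:2];a=P[2]
    print("bx %.4f by %.4f z %.4f"%(d@[np.cos(a),np.sin(a)],d@[-np.sin(a),np.cos(a)],o["tool_pos"][2]),"rot",np.round(o["tool_rot"],2),"F",np.round(o["force"],1),"grip",o["grip_width"],o["grasp_force"],"t",o["time_s"])
E
python3 - <<'E'
from h import *
bx()
# colour cue: hook/eye in the scene & top cams
import cv2
r=read_camera("scene");t=read_camera("top")
cv2.imwrite("pics/s_now.png",r["frame"][:,:,::-1])
f=t["frame"];h=cv2.cvtColor(f,cv2.COLOR_RGB2HSV)
m=(((h[...,0]<6)|(h[...,0]>174))&(h[...,1]>130)&(h[...,2]>60)).astype(np.uint8)
k,l,s,c=cv2.connectedComponentsWithStats(m)
for i in range(1,k):
    if s[i,4]>15 and s[i,1]>180: print("top red",s[i],np.round(c[i],1))
for c,rr in(("scene",r),("top",t)):
    for d in silhouettes(c,"hook"): print(c,d["p"],d["extent"])
E
```

```text
bx -0.0778 by 0.1047 z 0.1300 rot [-1.7997e+02  1.0000e-02  4.5360e+01] F [-0.   0.6 -2.6] grip 0.021993241993757007 34.68481957912445 t 22.8
top red [238 214   9  18 112] [242.1 222.3]
scene 0.61 [219.2, 171.3, 239.0, 192.2]
scene 0.61 [191.5, 203.8, 227.1, 217.1]
top 0.56 [231.5, 212.1, 245.2, 248.1]
```

Emit:
play_rows(steps=[[[0,0.0008,0.03,0,0,0,0.01],[0,0,0.03,0,0,0,0.01],[0,0,0.016,0,0,0,0.01],[0,0,0.008,0,0,0,0.01],[0,0,0,0,0,0,0.01],[0,0,0,0,0,0,0.01]]])

```text
time_s: 23.6
tool_pos: [0.494, -0.1985, 0.0472]
tool_rot: [179.9, -0.0, 45.5]
force: [-0.0, -1.7, -1.1]
grip_width: 0.0217
grasp_force: 34.7
```

Emit:
play_rows(steps=[[[-0.005,0,0,0,0,0,0.01],[-0.005,0,0,0,0,0,0.01],[-0.005,0,0,0,0,0,0.01],[-0.005,0,0,0,0,0,0.01],[-0.003,0,0,0,0,0,0.01],[-0.002,0,0,0,0,0,0.01],[0,0,0,0,0,0,0.01]]])

```text
time_s: 24.3
tool_pos: [0.4755, -0.2163, 0.0464]
tool_rot: [180.0, 0.0, 45.5]
force: [0.8, 0.2, -1.9]
grip_width: 0.0216
grasp_force: 34.7
```

```bash
python3 -c "
from h import *
bx()"
```

```text
bx -0.0767 by 0.0795 z 0.0464 rot [1.7999e+02 1.0000e-02 4.5510e+01] F [ 0.8  0.2 -1.9] grip 0.0216065220520573 34.68488931655884 t 24.3
```

Emit:
play_rows(steps=[[[-0.003,0,0,0,0,0,0.01],[-0.003,0,0,0,0,0,0.01],[-0.003,0,0,0,0,0,0.01],[-0.003,0,0,0,0,0,0.01],[0,0,0,0,0,0,0.01]]])

```text
time_s: 24.8
tool_pos: [0.4676, -0.2245, 0.0464]
tool_rot: [180.0, -0.0, 45.5]
force: [3.0, 1.4, -1.2]
grip_width: 0.0215
grasp_force: 34.7
```

Emit:
play_rows(steps=[[[-0.003,0,0,0,0,0,0.01],[-0.003,0,0,0,0,0,0.01],[-0.003,0,0,0,0,0,0.01],[0,0,0,0,0,0,0.01]]])

```text
time_s: 25.2
tool_pos: [0.4608, -0.2321, 0.0465]
tool_rot: [179.9, 0.0, 45.5]
force: [2.6, -0.2, -0.4]
grip_width: 0.0218
grasp_force: 34.7
```

```bash
python3 -c "
from h import *
bx()"
```

```text
bx -0.0762 by 0.0579 z 0.0465 rot [1.7994e+02 4.0000e-02 4.5490e+01] F [ 2.6 -0.2 -0.4] grip 0.021822972762640388 34.660311341285706 t 25.2
```

The gate is being pressed with about 3 N, as expected. I'll continue.

Emit:
play_rows(steps=[[[-0.003,0,0,0,0,0,0.01],[-0.003,0,0,0,0,0,0.01],[-0.003,0,0,0,0,0,0.01],[0,0,0,0,0,0,0.01]]])

```text
time_s: 25.6
tool_pos: [0.454, -0.2385, 0.0463]
tool_rot: [180.0, 0.1, 45.5]
force: [2.5, -1.4, -0.9]
grip_width: 0.0215
grasp_force: 34.7
```

Emit:
play_rows(steps=[[[-0.003,0,0,0,0,0,0.01],[-0.003,0,0,0,0,0,0.01],[-0.002,0,0,0,0,0,0.01],[0,0,0,0,0,0,0.01]]])

```text
time_s: 26.0
tool_pos: [0.4477, -0.2435, 0.046]
tool_rot: [-179.9, 0.1, 45.5]
force: [0.5, 0.9, -1.2]
grip_width: 0.0215
grasp_force: 34.7
```

```bash
python3 -c "
from h import *
bx()"
```

```text
bx -0.0775 by 0.0406 z 0.0460 rot [-1.799e+02  8.000e-02  4.547e+01] F [ 0.5  0.9 -1.2] grip 0.02147262600474079 34.68492865562439 t 26.0
```

Emit:
play_rows(steps=[[[-0.002,0,0,0,0,0,0.01],[-0.002,0,0,0,0,0,0.01],[0,0,0,0,0,0,0.01]]])

```text
time_s: 26.3
tool_pos: [0.4457, -0.2462, 0.0462]
tool_rot: [-180.0, 0.0, 45.5]
force: [-0.3, -0.4, -0.4]
grip_width: 0.0217
grasp_force: 34.7
```

Emit:
play_rows(steps=[[[-0.0015,0,0,0,0,0,0.01],[-0.0015,0,0,0,0,0,0.01],[0,0,0,0,0,0,0.01]]])

```text
time_s: 26.6
tool_pos: [0.4445, -0.2477, 0.0464]
tool_rot: [180.0, -0.0, 45.6]
force: [0.2, 0.8, -1.7]
grip_width: 0.0216
grasp_force: 34.7
```

```bash
python3 -c "
from h import *
bx()"
```

```text
bx -0.0768 by 0.0353 z 0.0464 rot [ 1.800e+02 -4.000e-02  4.555e+01] F [ 0.2  0.8 -1.7] grip 0.02160722998769078 34.686187505722046 t 26.6
```

Emit:
play_rows(steps=[[[-0.0015,0,0,0,0,0,0.01],[-0.0015,0,0,0,0,0,0.01],[0,0,0,0,0,0,0.01]]])

```text
time_s: 26.9
tool_pos: [0.4444, -0.2478, 0.0466]
tool_rot: [180.0, -0.2, 45.6]
force: [4.1, 5.0, -1.7]
grip_width: 0.0214
grasp_force: 34.7
```

```bash
python3 -c "
from h import *
bx()"
```

```text
bx -0.0769 by 0.0352 z 0.0466 rot [179.96  -0.24  45.63] F [ 4.1  5.  -1.7] grip 0.02142246121076562 34.68537926673889 t 26.9
```

Bottomed at by = 35 mm, as expected. I'll pull back to verify the gate holds.

Emit:
play_rows(steps=[[[0.004,0,0,0,0,0,0.01],[0.006,0,0,0,0,0,0.01],[0.006,0,0,0,0,0,0.01],[0.006,0,0,0,0,0,0.01],[0.002,0,0,0,0,0,0.01],[0,0,0,0,0,0,0.01]]])

```text
time_s: 27.5
tool_pos: [0.4592, -0.2329, 0.0463]
tool_rot: [-180.0, 0.0, 45.6]
force: [0.7, 0.1, -2.1]
grip_width: 0.0215
grasp_force: 34.7
```

Emit:
play_rows(steps=[[[0.002,0,0,0,0,0,0.01],[0.002,0,0,0,0,0,0.01],[0.002,0,0,0,0,0,0.01],[0.001,0,0,0,0,0,0.01],[0,0,0,0,0,0,0.01]]])

```text
time_s: 28.0
tool_pos: [0.4624, -0.2297, 0.0461]
tool_rot: [-180.0, 0.2, 45.5]
force: [-4.1, -3.9, -1.4]
grip_width: 0.0217
grasp_force: 34.7
```

```bash
python3 -c "
from h import *
bx()"
```

```text
bx -0.0767 by 0.0607 z 0.0461 rot [-1.7997e+02  1.6000e-01  4.5480e+01] F [-4.1 -3.9 -1.4] grip 0.021748009595260492 34.68075156211853 t 28.0
```

The gate holds (5.7 N at by = 61 mm). Now I'll move back in, lower, release and retreat.

Emit:
play_rows(steps=[[[-0.005,0,0,0,0,0,0.01],[-0.005,0,0,0,0,0,0.01],[-0.006,0,0,0,0,0,0.01],[-0.003,0,0,0,0,0,0.01],[0,0,0.0025,0,0,0,0.01],[0,0,0.0025,0,0,0,0.01],[0,0,0.0025,0,0,0,0.01],[0,0,0,0,0,0,0.01],[0,0,0,0,0,0,0.01]]])

```text
time_s: 28.9
tool_pos: [0.4506, -0.2415, 0.0387]
tool_rot: [-180.0, -0.0, 45.6]
force: [0.0, -0.1, -1.3]
grip_width: 0.0214
grasp_force: 34.7
```

Emit:
play_rows(steps=[[[0,0,0,0,0,0,0.03],[0,0,0,0,0,0,0.04],[0,0,0,0,0,0,0.045],[0,0,0,0,0,0,0.045],[0,0,0,0,0,0,0.045],[0,0,-0.02,0,0,0,0.045],[0,0,-0.04,0,0,0,0.045],[0,0,-0.05,0,0,0,0.045],[0,0,-0.05,0,0,0,0.045],[0.03,0,0,0,0,0,0.045],[0.03,0,0,0,0,0,0.045],[0,0,0,0,0,0,0.045]]])

```text
time_s: 30.1
tool_pos: [0.4954, -0.1946, 0.1996]
tool_rot: [180.0, -0.2, 45.9]
force: [0.4, 0.7, -0.0]
grip_width: 0.0449
grasp_force: 0.0
```

Emit:
play_rows(steps=[[[0.045,-0.02,0,0,0,0,0.045],[0.045,-0.02,0,0,0,0,0.045],[0.045,-0.02,0,0,0,0,0.045],[0.045,-0.02,0,0,0,0,0.045],[0,0,0,0,0,0,0.045]]])

```text
time_s: 30.6
tool_pos: [0.5625, -0.0053, 0.199]
tool_rot: [-179.9, -0.2, 46.2]
force: [-0.5, -0.2, 0.1]
grip_width: 0.045
grasp_force: 0.0
```

```bash
python3 - <<'E'
from h import *
bx()
for cam in("top","scene"):
    t=read_camera(cam);h=cv2.cvtColor(t["frame"],cv2.COLOR_RGB2HSV)
    m=(((h[...,0]<6)|(h[...,0]>174))&(h[...,1]>130)&(h[...,2]>60)).astype(np.uint8)
    k,l,s,c=cv2.connectedComponentsWithStats(m)
    for i in range(1,k):
        if s[i,4]>20: print(cam,"red",s[i],np.round(c[i],1))
    for z in(.055,.06): print(cam,"expect handle",proj(t,box2w(P,[(-.077,.045,z),(-.077,-.02,z)])).round(1).tolist())
    for n in("hook","mug","solder_reel","flux_bottle","guard"):
        for d in silhouettes(cam,n): print(cam,n,round(d["p"],2),d["extent"])
E
```

```text
bx -0.1626 by 0.2910 z 0.1990 rot [-179.86   -0.24   46.23] F [-0.5 -0.2  0.1] grip 0.045022229734322274 0.0 t 30.6
top red [217  53  35  23 275] [231.1  60.5]
top red [262  52  25  19 151] [274.   58.9]
top red [256  59   9   9  51] [260.1  63.7]
top red [287  58   9  13  55] [291.3  63.4]
top red [235  66   8   7  28] [238.3  68.4]
top red [250  69  38  16 160] [270.1  76.3]
top red [232  72   7   9  22] [235.   76.3]
top red [218  76  11  15  54] [222.3  82.7]
top red [235  81  10  12  54] [240.2  86.5]
top red [306 127   9   9  45] [309.6 131. ]
top red [238 214   9  18 112] [242.1 222.3]
top red [281 225  17  17 117] [288.8 232.8]
top expect handle [[289.1, 233.2], [304.6, 247.5]]
top expect handle [[289.2, 233.2], [304.8, 247.6]]
top hook 0.73 [279.3, 227.0, 310.3, 254.6]
top hook 0.55 [232.0, 214.2, 245.2, 247.3]
top mug 0.64 [387.7, 204.9, 424.9, 238.4]
top solder_reel 0.85 [343.0, 161.2, 356.6, 180.7]
top solder_reel 0.72 [279.1, 223.4, 314.1, 254.1]
top solder_reel 0.44 [283.3, 196.3, 346.0, 267.2]
top flux_bottle 0.47 [264.4, 155.8, 272.3, 167.5]
top guard 0.75 [302.3, 202.0, 338.7, 241.2]
scene red [ 305  134   84   66 3092] [344.6 164.1]
scene red [218 163  12  11  50] [223.6 167.8]
scene red [208 204  19   8  92] [217.  207.1]
scene red [226 212   9   6  32] [230.3 214.9]
scene expect handle [[229.4, 221.1], [222.8, 235.1]]
scene expect handle [[229.3, 219.6], [222.7, 233.5]]
scene hook 0.58 [189.9, 201.5, 226.4, 217.5]
scene hook 0.55 [214.4, 212.0, 235.8, 236.7]
scene mug 0.86 [294.4, 275.0, 354.5, 334.5]
scene solder_reel 0.83 [324.2, 233.7, 347.6, 255.0]
scene flux_bottle 0.53 [276.4, 179.0, 293.4, 205.6]
scene guard 0.63 [219.8, 223.9, 278.2, 250.8]
```

The hook lies where it was released, around the eye leg. The guard is shut, and the second hook and bystanders are unmoved.

```bash
python3 -c "
from cell import *
print(sign_off())"
```

```text
the job is handed in; nothing more can be done
None
```

The isolator is locked out and handed in: the switch is at the white mark, the guard is shut, and the leftmost hook is snapped on the eye's near leg with its gate holding when pulled back; the reel, mug and second hook measured unmoved, while the bottle and circuit board were not separately re-checked.

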